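# Vent the vacuum pod and show the capped dental model to the inspection camera

## Robot

A 7-joint arm with a two-finger parallel gripper is mounted at the origin on the work surface. World frame = base frame: x ahead of the robot, y to its left, z up, the work surface at z = 0. Lengths are in m, angles in rad, forces in N, time in s.
With the tool pointing down it reaches from about 0.35 to 0.9 m from the base axis. Payload 8.1 kg.
Tool frame: the origin (TCP) lies at the very end of the fingers, on their centre line; the grasp point (between the pads) lies 19 mm behind it; z points along the fingers, x is the direction in which the jaws open and shut, and the axes are right-handed (so a half turn about z gives the same grasp; the last joint's range is limited). The gripper opens to 92 mm and grips with 3 to 60 N. Pads are 19 mm wide; open, the fingers measure 130 mm over their backs; the gripper's body (75 mm by 190 mm) begins 47 mm behind the grasp point.
Start: joints at [-1.347, 0.434, 0.025, 1.573, -0.012, 1.134, -0.075], TCP at [0.201, 0.592, 0.227] pointing down, gripper open.
Joint ranges: [-2.62, 2.62], [-0.44, 2.09], [-1.27, 1.32], [0.08, 2.57], [-1.32, 4.46], [0.12, 2], [-2.74, 2.74]. Speed limits (rad/s): [2.22, 2.22, 3.01, 3.01, 3.14, 3.14, 3.14].

## Interface

Orientations are given as a rotation vector (axis times angle).
In Python, from cell import status, viewer, arm gives the robot as it stands.
- The arm moves only by the tool jog_arm, never from a script. Its argument "commands" is text: rows parted by semicolons, each of 7 numbers parted by spaces: the closure, from -1 (fully open) to 1 (shut), then the shift along the world's x, y, z normalised to -1 to 1, where 1 is 0.3 m, then the turn, a rotation vector about the world's x, y, z normalised to -1 to 1, where 1 is 2 pi rad. In form: jaw dx dy dz wx wy wz; .... A call has exactly 5 rows; each row shifts and turns the commanded pose from where the row before left it; what a row does not reach is not made up. A row lasts 1/10 s, in which the tool goes at most 50 mm and 8.59 degrees, less where a joint would pass 70% of its speed; a pose out of reach is approached as far as the arm can. A call with a number of a shift or a turn outside -1 to 1 is refused whole. A call with a gripper value outside its range is refused whole. The fingers move at their own pace and stop on an object; "force" is the grip in N (left out, the last holds). Time passes only in rows, so rows that do not move let the fingers close, or fill a call up. It gives the time, the measured TCP pose, the force and the opening at its end, in the units of the state.
- status.observe(): the state, without advancing time (a new reading comes with each control period).
- viewer.get_image(name): name is "scene" or "top"; returns a dict with "pixels" (400x640x3 uint8, red, green, blue), "z_map" (400x640 float32, m along the optical axis (not along the pixel's ray), 0 where there is no reading), "camera_matrix" (3x3 intrinsics, pixels), "R" (3x3) and "t" (3): a world point X has camera coordinates R X + t. Camera axes: x right, y down, z forward; pixel columns grow to the right and rows downward; lengths in m; the calibration is good to about 2 mm. A picture is of the moment at which its call begins.
- arm.sign_off(): hands the job in, once; it reports no verdict.
The state is a dict: "clock": time; "joints": joint angles; "dq": joint speeds; "joint_efforts": joint torques, N m; "position": TCP position; "ee_rot": TCP orientation; "force": force on the tool from outside, world axes, zero at the start; "ft_torque": the same for the moment, N m; "width": opening from 0.0 (shut) to 1.0 (fully open).
Only numpy, scipy, OpenCV 4.12 (cv2) and the standard library are available. Lean on these libraries where they do the work, as an engineer would, in place of code of your own. Each camera call takes 0.05 s, during which the arm holds its last target. There are 200 camera calls.

## Task

The stone dental model with the metal caps on its front teeth is still held down on the vacuum pod: turn the valve lever its full quarter turn from the pump pipe to the vent, and only then lift the model off the pad. Hold it up to the inspection camera, teeth uppermost, with the capped front teeth centred on the lens axis, 120 mm in front of the lens and squarely facing it (the camera looks slightly downwards, so tip the model back to match). Leave everything else on the bench where it is, and finish while still holding the model there, still and in the air, in the gripper alone.

Things in the scene. Friction and masses are not known exactly. Their poses are not given: they have to be found in the camera images.
- vent_lever (a joint): lever of the three-way valve beside the pod, turning on an upright stem, growing anticlockwise seen from above. 0: over the steel pump pipe, pointing away from the pod (pod's +y), vacuum on; 1.571 (stop): over the vent silencer (pod's -x), vented. Starts within 0.12 of 0. Steady friction 0.12 N m; stays where left. Suction is not felt, yet the model must not move before venting.
- lever_grip (a point): the middle of the lever's black sleeve, 68 mm out from the stem axis, 85 mm above the bench. The sleeve is 13 mm wide, 9 mm thick and reaches from 30 to 90 mm out from the stem axis. The tops of the fittings under the sleeve's sweep are at most 63 mm above the bench.
- valve_stem (a point): the point on the lever's upright turning axis at the lever's mid height, 85 mm above the bench; 105 mm from the pod's axis along the pod's +y.
- pod: the fixed vacuum holding pod: round aluminium foot 110 mm across, waist and a head 62 mm across, black rubber pad 50 mm across on top, 70 mm above the bench. Origin: centre of its underside, z up. Its +y points to the valve. Its place and turn on the bench vary.
- model: stone cast standing teeth up on the pod's pad, brass caps on its six front teeth, 0.13 to 0.25 kg. Origin: centre of underside; +x to the front teeth, z up. Base 24 mm high, 58 wide with flat sides (y = -29, +29) from x = -32 to 8 mm, rounded to the front at x = 37; above it the arch of teeth, 56 wide, to 39.5 mm high. The base overhangs the pad; the space beside it is free for fingers from above.
- front_teeth (a point): the middle of the front face of the capped front teeth, at x = 33, y = 0, z = 34 mm in the model's frame.
- camera_head: inspection camera head on a fixed stand, round light 62 mm across about its lens. Origin: lens front centre, 290 mm above the bench. Looks along its own -x, always 0.35 rad (20 degrees) below level; y is level. The front teeth belong at x = -120 mm, y = z = 0 here, the model's axes along these axes. 374 mm post 145 mm behind the lens; foot 150 by 120 mm, from 40 mm behind the lens back, 14 high.
- bare_model: a second stone cast like the first, without caps, standing on the bench: leave it. Origin: centre of its underside, front teeth to its +x.
- impression_tray: a horseshoe metal impression tray with a stub handle, 95 mm long, 18 mm high, lying on the bench: leave it. Origin: its underside.
- mixing_bowl: a black rubber mixing bowl 110 mm across, 60 mm high: leave it. Origin: centre of its underside.
- bench_block: a square steel bench block, 60 by 60 by 20 mm: leave it. Origin: centre of its underside.
- hammer: a hammer 220 mm long, lying on the bench: leave it. Origin: its underside.
- spatula: a spatula 170 mm long, lying on the bench: leave it. Origin: its underside.
- retainer_case: an open plastic retainer case, 70 by 80 mm, its lid standing up to about 100 mm: leave it. Origin: its underside.
There are look-alikes about, which are no part of the job. What is shaped like the model but orange is not meant.

How it is judged:
On the way:
1. the valve lever is turned to the vent, the model still standing on the pod (value of joint vent_lever above 1.4 rad and distance of model from where it was at the start of the episode below 0.012 m), for 0.2 s.
At the end, for the whole second after the job is handed in: The gripper alone holds the model still in the air, clear of pod and camera: front teeth facing the lens, within 15 mm of its axis, 100 to 140 mm before it, teeth uppermost, square and level to the lens within 10 degrees (0.175 rad); lever still at the vent (above 1.40 rad) (value of joint vent_lever above 1.4 rad and x of front_teeth in the frame of camera_head between -0.14 and -0.1 m and y of front_teeth in the frame of camera_head between -0.015 and 0.015 m and z of front_teeth in the frame of camera_head between -0.015 and 0.015 m and x of model in the frame of camera_head below -0.125 m and angle between the x axis of model and the x axis of camera_head, either way round below 0.175 rad and angle between the y axis of model and the y axis of camera_head, either way round below 0.175 rad and angle between model's own z axis and vertical below 0.7 rad and height (world z) of model above 0.12 m and contact force between model and the fingers above 2 N and contact force between model and pod below 0.1 N and contact force between model and camera_head below 0.1 N and linear speed of model below 0.02 m/s and angular speed of model below 0.15 rad/s); the arm keeps its last pose, push and grip.
It fails at once if the model is moved more than 12 mm before the lever is at the vent (value of joint vent_lever below 1.2 rad and distance of model from where it was at the start of the episode above 0.012 m).
It fails at once if a bystander is shifted more than 25 mm (distance of any of bare_model, impression_tray, mixing_bowl, bench_block, hammer, spatula, retainer_case from where it was at the start of the episode above 0.025 m).
It also fails if it takes over 61 s, if anything falls off the work surface, if the arm or the gripper's body presses on something with over 40 N, if the wrist force passes 120 N, or if a joint passes its speed limit or range.

## Working session

There is one attempt and no reset: what is moved stays moved. The work goes in short steps, Python scripts to look and compute and a tool call to move; the robot and the scene stay as the last step left them, time stands still between calls to the robot, and variables do not carry over. Pictures are saved under pics/ and viewed, about 8 in all and at most 12, crops included, and the job is handed in when it is done.

Besides the shell and the picture viewer there is one more tool, called after ">>>" by a JSON object that holds its "api" and its "payload". jog_arm: Moves the arm, as the interface text tells. Scaled input: -1 to 1 covers 0.3 m each way for a shift and 2 pi rad each way for a turn. Its arguments: {"type":"object","properties":{"commands":{"type":"string"},"force":{"type":"number"}},"required":["commands"]}

```bash
ls; mkdir -p pics; cat > h.py <<'E'
import numpy as np, cv2
from cell import status, viewer, arm
def grab(n,save=None):
    d=viewer.get_image(n)
    if save: cv2.imwrite(f'pics/{save}.png',cv2.cvtColor(d['pixels'],cv2.COLOR_RGB2BGR))
    K,R,t=np.array(d['camera_matrix']),np.array(d['R']),np.array(d['t'])
    v,u=np.mgrid[:400,:640]
    z=d['z_map']
    P=np.stack([(u-K[0,2])/K[0,0]*z,(v-K[1,2])/K[1,1]*z,z],-1)
    d['W']=(P-t)@R   # world points
    d['ok']=z>0
    return d
E
python3 - <<'E'
from h import *
print(status.observe())
for n in('scene','top'):
    d=grab(n,n+'0'); np.savez(n+'0.npz',px=d['pixels'],W=d['W'],ok=d['ok'])
    print(n,-np.array(d['R']).T@d['t'],d['camera_matrix'][0][0],d['R'],d['ok'].mean())
E
```

```text
pics
{'clock': 0.0, 'joints': array([-1.34660835,  0.43524137,  0.02495541,  1.57406097, -0.0116045 ,
        1.13400734, -0.07508877]), 'dq': array([-1.52776243e-03, -8.26692537e-04,  1.37862876e-05,  4.45789986e-04,
        6.59578764e-04,  1.00194505e-03, -2.03647975e-04]), 'joint_efforts': array([ 1.82084977e-04, -6.67866540e+01,  9.85033549e-01, -3.14459324e+01,
       -6.05765311e-02,  4.31178685e-02,  1.99489473e-04]), 'position': array([0.20050884, 0.59143804, 0.22594732]), 'ee_rot': array([ 2.55242224e+00,  1.82984565e+00, -1.87877871e-03]), 'force': array([0.15029754, 0.08879079, 0.76500324]), 'ft_torque': array([-0.01945046, -0.0035718 , -0.05053093]), 'width': 1.0019847561747373}
scene [ 1.62360946 -0.67870706  1.41816533] 473.74471533952124 [[ 0.52215718  0.85282346  0.0066355 ]
 [ 0.60081907 -0.3623186  -0.71255994]
 [-0.60528367  0.37605503 -0.70157986]] 0.99594140625
top [0.42493447 0.00197518 1.20778431] 369.34141956808 [[ 0.02521274 -0.99968142 -0.00117636]
 [-0.99401147 -0.02494454 -0.1063906 ]
 [ 0.10632736  0.00385171 -0.99432372]] 0.99595703125
```

View pics/scene0.png

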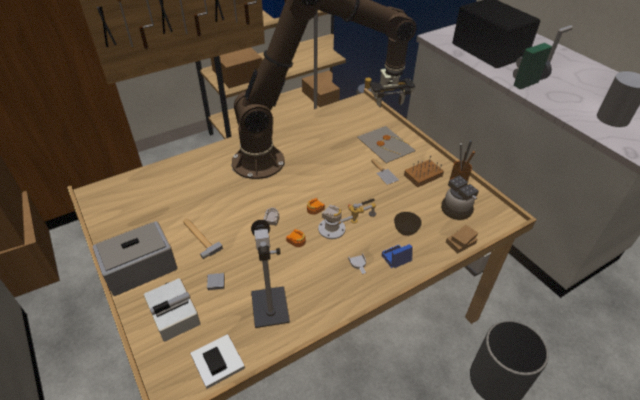

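View pics/top0.png

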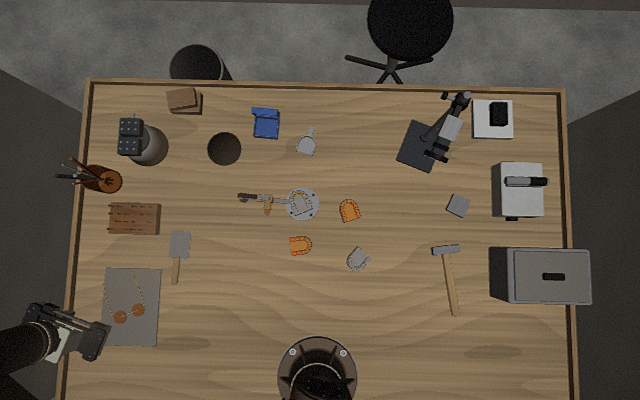

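The top view shows the pod and model at about (303,204), the valve stem at (268,200) with its lever pointing left, and the inspection camera at about (445,130), with its foot at (422,147). In the scene view the pod is at (332,222) and the camera head at (262,240). I'll zoom in on both next.

```bash
python3 - <<'E'
import cv2,numpy as np
s=cv2.imread('pics/scene0.png');t=cv2.imread('pics/top0.png')
def c(i,x,y,w,h,W=400,H=300):return cv2.resize(i[y:y+h,x:x+w],(W,H),interpolation=cv2.INTER_CUBIC)
a=np.hstack([c(t,230,165,100,75),c(t,390,85,100,75)]);b=np.hstack([c(s,300,185,88,66),c(s,225,205,88,66)])
cv2.imwrite('pics/crop0.png',cv2.convertScaleAbs(np.vstack([a,b]),alpha=1.5))
d=np.load('top0.npz');W=d['W']
# height maps
for nm,(u0,u1,v0,v1) in dict(pod=(232,332,180,228),cam=(395,480,88,175)).items():
    w=W[v0:v1:4,u0:u1:4]
    print(nm);print((w[...,2]*1000).round().astype(int))
print(W[204,303],W[202,268],W[130,445])
E
```

```text
pod
[[  3   3  -2   4   1  -1  -3  -1   0   1   4   0  -1   1   2   2  -2   3
   -2   1   3   0  -3   2   1]
 [  6  -2   1  -2   4   4   1  -3   0   5  -2   6  -3  -1   4  -1   1   1
   -3  -1   1   1  -1   3  -2]
 [  6  -4   2  -1   5   1   2   0  -1  -4   1   0   3   3   1   1  10  14
   12   8   6   0   1   3  -1]
 [  1   4  -2   3   8   3  -1   1   3   5   2   0  -1  -1  -3  16 110 111
   94  12   9   1   3   4  -2]
 [  1  -3  92  86  91  88  91  85  97  95  -3   3   0  -1  14 111  97  94
  104  64  16  13   2   3  -3]
 [  1   3   7   5   0   4  58  58  84  85  53  38  37  33  36 100 100  98
   96  98  19  18   0  -5   1]
 [  3   4   1   2   4  -1   1   0  -1  58   1   5  -3   1  13 106  94  94
   93  99  16  11   1   2  -2]
 [  2  -3   0   0  -3  -4   0   1  59  62  -1   1  -4   5  11 106  95  91
   97 100  15  13  -6   4   0]
 [  2   1   1  -2  -1   3  -4   0  53  55  -1   3   1   1  13  16 103  96
   16  15  14  11  -2   1   5]
 [  1  -1   4   5  -3  -4   0  -1  -2   5   0   3  -1   2   4  13  13  12
   13  13   7   1  -1  -1   5]
 [ -1   2   1  -2   3   0   1   2   1  -1   1 
[... 2107 characters left out ...]
    4   -1    0]
 [   4   15   12   15   15   16   12   15   13  317  322  324  290   -1
     2    5    3    4    1    2    0    4]
 [   1   15   14   14   15   14   12   14   12   17    6  320  316  307
     3    1    1    0    4    1    5    0]
 [   6    1    7   14   15   14   15   15   13   16    1    3    3    1
     4   -1    3    0    4    4    2    3]
 [  -3    4    3   -1    2   -1   13   20   13   11   -3    2   -1    5
    -3    1   -1   -1    2    4    3   -3]
 [  -3   -2    1    3    5    3   -1   -1   10    2 1208   -1   -1   -4
     4    5    5    0    4    0    0    4]]
[0.53229645 0.05385916 0.09604743] [0.53862414 0.1640857  0.06687037] [ 0.6981273  -0.29624434  0.33490612]
```

View pics/crop0.png

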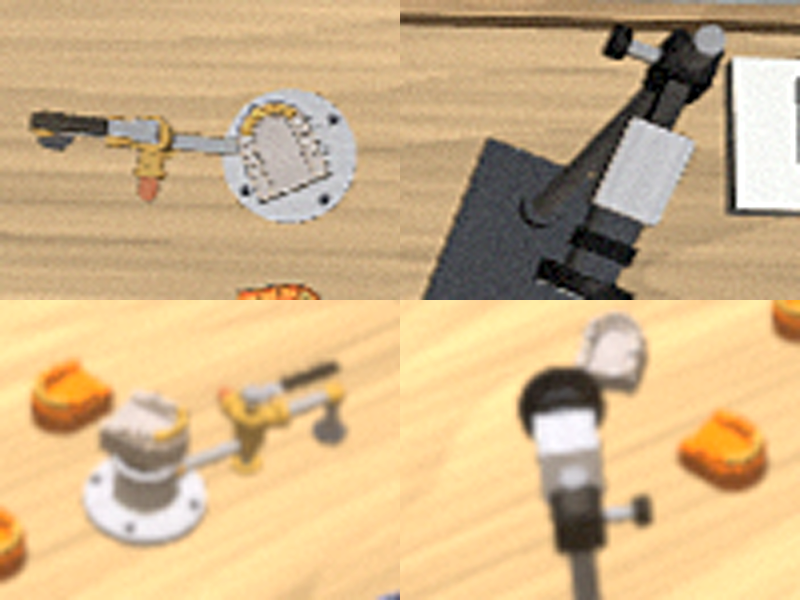

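The crop shows these things:
- **Lever:** it points to world +y, with the vent silencer on the -x side.
- **Capped model:** it faces roughly +x, with a slight turn towards +y.
- **Camera head:** it looks back towards the robot, along -x and +y.

Next I'll measure all of these from the depth cloud.

```bash
cat > meas.py <<'E'
from h import *
def near(W,c,r): return np.hypot(W[...,0]-c[0],W[...,1]-c[1])<r
def rect(p):
    (c,s,a)=cv2.minAreaRect((p*1000).astype(np.float32)); return np.round(c,1),np.round(s,1),round(a,1)
E
python3 - <<'E'
from meas import *
T=np.load('top0.npz');S=np.load('scene0.npz')
W=T['W'];px=T['px'].astype(int);z=W[...,2]
# pod foot
m=near(W,(.532,.05),.075)&(z>.009)&(z<.02)
(c,r)=cv2.minEnclosingCircle((W[m][:,:2]*1000).astype(np.float32));print('pod',c,r)
# pipe and stem
pod=np.array(c)/1000
m=near(W,(.54,.11),.05)&(z>.025)&(z<.045)&(W[...,1]>pod[1]+.05)
print('pipe',m.sum(),np.median(W[m],0))
m=near(W,(.54,.19),.075)&(z>.075)&(z<.1)&(W[...,1]>.13)
p=W[m];print('lever',m.sum(),rect(p[:,:2]),p.min(0),p.max(0))
hsv=cv2.cvtColor(T['px'],cv2.COLOR_RGB2HSV)
blk=m&(hsv[...,2]<70);q=W[blk][:,:2];print('sleeve',blk.sum(),q.mean(0),cv2.fitLine(q.astype(np.float32),cv2.DIST_HUBER,0,.01,.01).ravel())
# model
m=near(W,pod,.06)&(z>.085)&(z<.12);p=W[m]
n,l,st,_=cv2.connectedComponentsWithStats(m.astype(np.uint8));print('model',m.sum(),rect(p[:,:2]),p.mean(0))
br=m&(hsv[...,1]>100);print('brass',br.sum(),W[br].mean(0),W[br].max(0))
# camera
m=near(W,(.68,-.25),.14)&(z>.008)&(z<.02);k=cv2.morphologyEx(m.astype(np.uint8),cv2.MORPH_OPEN,np.ones((3,3)))>0
print('foot',rect(W[k][:,:2]))
m=near(W,(.70,-.30),.12)&(z>.365)&(z<.385);print('posttop',m.sum(),np.median(W[m],0),np.ptp(W[m],0))
for V in (W,S['W']):
    m=near(V,(.68,-.28),.16)&(V[...,2]>.25)&(V[...,2]<.365);p=V[m]
    print('head',m.sum(),rect(p[:,:2]),p.mean(0))
E
```

```text
pod (542.3284912109375, 62.430606842041016) 54.6429328918457
pipe 54 [0.54869461 0.13384826 0.03364371]
lever 148 (array([555.3, 208.1]), array([97. , 17.7]), 83.8) [0.54225618 0.15897435 0.07764585] [0.56243778 0.25680662 0.09683816]
sleeve 80 [0.55484459 0.22542251] [0.09118695 0.9958338  0.55484456 0.22542252]
model 391 (array([540.9,  66.7]), array([69. , 57.3]), 23.2) [0.53772697 0.06548741 0.0990973 ]
brass 42 [0.56213555 0.07517322 0.10902472] [0.57007858 0.09240483 0.11420986]
foot (array([ 733.9, -319.9]), array([120. , 128.7]), 69.0)
posttop 64 [ 0.77078414 -0.33236913  0.37469603] [0.01826945 0.01676423 0.01452442]
head 1267 (array([ 709.5, -299.4]), array([ 65.2, 169. ]), 73.5) [ 0.70751452 -0.30416704  0.32978168]
head 668 (array([ 713.3, -302.9]), array([ 65.4, 174.8]), 74.3) [ 0.72634193 -0.31460191  0.32307221]
```

>>> {"api": "jog_arm", "payload": {"commands": "1 0.11 -0.102 0 0 0 0.0233;1 0.11 -0.102 0 0 0 0.0233;1 0.11 -0.102 0 0 0 0.0233;1 0.11 -0.102 0 0 0 0.0233;1 0.11 -0.102 0 0 0 0.0233", "force": 20}}

```text
clock: 0.6
position: [0.3666, 0.4373, 0.2265]
ee_rot: [1.721, 2.628, -0.001]
force: [1.0, 0.9, 0.3]
width: 0.613
```

>>> {"api": "jog_arm", "payload": {"commands": "1 0.11 -0.102 0 0 0 0;1 0.11 -0.102 0 0 0 0;1 0.11 -0.102 0 0 0 0;1 0.11 -0.102 0 0 0 0;1 0.11 -0.102 0 0 0 0"}}

```text
clock: 1.1
position: [0.5316, 0.2844, 0.2265]
ee_rot: [-1.729, -2.623, 0.001]
force: [0.4, 0.8, 0.1]
width: 0.175
```

>>> {"api": "jog_arm", "payload": {"commands": "1 0.11 -0.102 0 0 0 0;1 0.11 -0.102 0 0 0 0;1 0 0 -0.1 0 0 0;1 0 0 -0.1 0 0 0;1 0 0 0 0 0 0"}}

```text
clock: 1.6
position: [0.5941, 0.2232, 0.1624]
ee_rot: [-1.727, -2.619, 0.011]
force: [-0.4, -0.0, -0.6]
width: 0.007
```

```bash
python3 - <<'E'
from meas import *
T=np.load('top0.npz');S=np.load('scene0.npz')
post=np.array([.7708,-.3324])
for nm,V in(('top',T['W']),('scene',S['W'])):
    m=near(V,(.68,-.28),.16)&(V[...,2]>.24)&(V[...,2]<.365);p=V[m]
    for deg in (156,159,162):
        a=np.radians(deg);f=np.array([np.cos(a),np.sin(a)]);l=np.array([-f[1],f[0]])
        s=(p[:,:2]-post)@f;y=(p[:,:2]-post)@l;zz=p[:,2]-.29
        c,k=np.cos(.35),np.sin(.35)
        ax=(s-.145)*c-zz*k; up=(s-.145)*k+zz*c   # forward of the lens, up from the axis
        print(nm,deg)
        for b in np.arange(-.13,.04,.01):
            q=(ax>=b)&(ax<b+.01)
            if q.sum()>8: print('  ax %4d n%3d y %4d..%4d mid %5.1f up max %3d'%(b*1e3,q.sum(),*(np.percentile(y[q],[3,97])*1e3),np.percentile(y[q],[3,97]).mean()*1e3,np.percentile(up[q],95)*1e3)) if deg==159 else None
E
```

```text
top 156
top 159
  ax -130 n 61 y   -7..   7 mid   0.4 up max   6
  ax -120 n 44 y  -18..  20 mid   1.0 up max  21
  ax -110 n 90 y  -19..  20 mid   0.1 up max  23
  ax -100 n 87 y  -19..  20 mid   0.3 up max  23
  ax  -90 n 86 y  -19..  20 mid   0.6 up max  23
  ax  -80 n 87 y  -19..  19 mid   0.2 up max  23
  ax  -70 n 84 y  -19..  19 mid  -0.0 up max  23
  ax  -60 n 67 y  -18..  18 mid  -0.0 up max  21
  ax  -50 n 59 y  -15..  16 mid   0.2 up max  20
  ax  -40 n 70 y  -18..  17 mid  -0.1 up max  21
  ax  -30 n 58 y  -15..  15 mid   0.2 up max  18
  ax  -20 n 92 y  -27..  25 mid  -0.9 up max  31
  ax  -10 n 75 y  -27..  25 mid  -1.3 up max  31
top 162
scene 156
scene 159
  ax -120 n 99 y  -18..  21 mid   1.5 up max  18
  ax -110 n 31 y  -19..  21 mid   1.3 up max  21
  ax -100 n 20 y  -16..  21 mid   2.3 up max  20
  ax  -90 n 22 y  -17..  18 mid   0.8 up max  19
  ax  -80 n 18 y  -15..  18 mid   1.7 up max  21
  ax  -70 n 15 y  -16..  19 mid   1.9 up max  20
  ax  -50 n 16 y  -10..  14 mid   2.0 up max  17
  ax  -40 n 15 y  -14..  17 mid   1.8 up max  16
  ax  -30 n 35 y  -26..  28 mid   0.8 up max  27
  ax  -20 n110 y  -25..  30 mid   2.6 up max  26
  ax  -10 n  9 y  -18..  25 mid   3.3 up max  26
scene 162
```

The camera axis is a clean fit: its forward direction has azimuth 159° and the lens is at (0.635, -0.280, 0.290). Next I'll lower the arm beside the lever and work out the push path.

>>> {"api": "jog_arm", "payload": {"commands": "1 0 0 -0.1 0 0 0;1 0 0 -0.1 0 0 0;1 0 0 -0.1 0 0 0;1 0 0 0 0 0 0;1 0 0 0 0 0 0"}}

```text
clock: 2.1
position: [0.5969, 0.2252, 0.0779]
ee_rot: [1.728, 2.623, 0.0]
force: [-0.1, 0.7, 0.7]
width: 0.001
```

```bash
python3 - <<'E'
from h import *
stem=np.array([.5517,.167]);p=np.array(status.observe()['position']);print(p)
c=p[:2]
for phi in np.r_[np.arange(85,180,9),178]:
    n=np.radians(phi-90);d=n-np.radians(113.2)
    off=.0065+.019*abs(np.cos(d))+.0095*abs(np.sin(d))
    a=np.radians(phi);t=stem+.060*np.array([np.cos(a),np.sin(a)])+off*np.array([np.cos(n),np.sin(n)])
    print(phi,t.round(4),((t-c)/.3).round(3));c=t
E
```

```text
[0.59693989 0.22518812 0.07793311]
85 [0.5807 0.2247] [-0.054 -0.002]
94 [0.5692 0.2284] [-0.038  0.012]
103 [0.5569 0.2298] [-0.041  0.005]
112 [0.5444 0.2288] [-0.042 -0.003]
121 [0.5366 0.228 ] [-0.026 -0.003]
130 [0.5293 0.2265] [-0.025 -0.005]
139 [0.5217 0.224 ] [-0.025 -0.009]
148 [0.5141 0.2201] [-0.025 -0.013]
157 [0.5068 0.2148] [-0.024 -0.018]
166 [0.5001 0.2081] [-0.022 -0.023]
175 [0.4943 0.1999] [-0.019 -0.027]
178 [0.4927 0.1968] [-0.005 -0.01 ]
```

>>> {"api": "jog_arm", "payload": {"commands": "1 0 0 -0.02 0 0 0;1 -0.054 -0.002 0 0 0 0;1 -0.038 0.012 0 0 0 0;1 -0.041 0.005 0 0 0 0;1 -0.042 -0.003 0 0 0 0"}}

```text
clock: 2.6
position: [0.5443, 0.2293, 0.0718]
ee_rot: [1.728, 2.622, 0.004]
force: [2.5, -0.7, 0.0]
width: 0.006
```

>>> {"api": "jog_arm", "payload": {"commands": "1 -0.026 -0.003 0 0 0 0;1 -0.025 -0.005 0 0 0 0;1 -0.025 -0.009 0 0 0 0;1 -0.025 -0.013 0 0 0 0;1 -0.024 -0.018 0 0 0 0"}}

```text
clock: 3.1
position: [0.5061, 0.2141, 0.0708]
ee_rot: [-1.728, -2.623, -0.001]
force: [2.9, 1.1, -0.2]
width: 0.005
```

>>> {"api": "jog_arm", "payload": {"commands": "1 -0.022 -0.023 0 0 0 0;1 -0.019 -0.027 0 0 0 0;1 -0.005 -0.01 0 0 0 0;1 0 0 0 0 0 0;1 0 0 0 0 0 0"}}

```text
clock: 3.6
position: [0.4933, 0.1979, 0.071]
ee_rot: [-1.727, -2.624, -0.006]
force: [3.0, 9.1, -3.3]
width: 0.004
```

```bash
python3 - <<'E'
from meas import *
d=grab('top','top1');print(status.observe()['position'],status.observe()['force'])
s=grab('scene')
t=d['pixels'][150:240,230:350];u=s['pixels'][165:255,290:410]
f=lambda i:cv2.resize(i,(400,300),interpolation=cv2.INTER_CUBIC)
cv2.imwrite('pics/c1.png',cv2.convertScaleAbs(cv2.cvtColor(np.hstack([f(t),f(u)]),cv2.COLOR_RGB2BGR),alpha=1.4))
E
```

```text
[0.49326248 0.19795816 0.07103971] [ 3.38872676  9.43434505 -2.4009852 ]
```

View pics/c1.png

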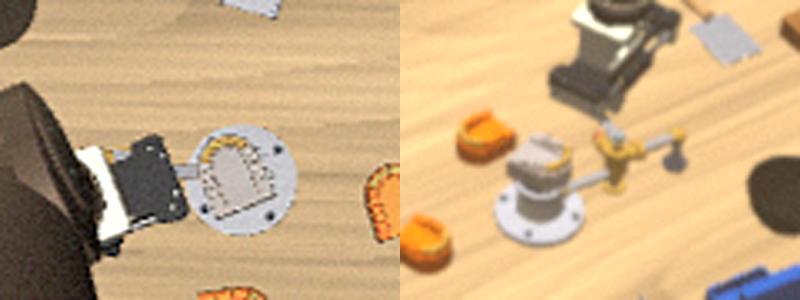

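>>> {"api": "jog_arm", "payload": {"commands": "1 0 0.05 0 0 0 0;1 0 0 0.14 0 0 0;-1 0 0 0.14 0 0 0;-1 -0.1 0.12 0.05 0 0 0;-1 -0.1 0.12 0 0 0 0"}}

```text
clock: 4.2
position: [0.4334, 0.2831, 0.1721]
ee_rot: [1.734, 2.618, 0.004]
force: [-0.4, 1.4, -0.3]
width: 0.218
```

>>> {"api": "jog_arm", "payload": {"commands": "-1 -0.1 0.12 0 0 0 0;-1 0 0.14 0 0 0 0;-1 0 0 0 0 0 0;-1 0 0 0 0 0 0;-1 0 0 0 0 0 0"}}

```text
clock: 4.7
position: [0.4028, 0.3593, 0.1692]
ee_rot: [1.731, 2.622, -0.004]
force: [-0.2, -1.3, -0.9]
width: 0.653
```

```bash
python3 - <<'E'
from meas import *
d=grab('top','top2');W=d['W'];z=W[...,2];pod=np.array([.5423,.0624])
hsv=cv2.cvtColor(d['pixels'],cv2.COLOR_RGB2HSV)
m=near(W,pod,.06)&(z>.085)&(z<.12);p=W[m];print('model',m.sum(),rect(p[:,:2]))
br=m&(hsv[...,1]>100);print('brass',W[br].mean(0))
m=near(W,(.49,.17),.075)&(z>.075)&(z<.1)&(W[...,1]>.13);q=W[m][:,:2];print('lever',m.sum(),rect(q),cv2.fitLine(q.astype(np.float32),cv2.DIST_HUBER,0,.01,.01).ravel())
t=d['pixels'][150:240,230:350]
cv2.imwrite('pics/c2.png',cv2.convertScaleAbs(cv2.cvtColor(cv2.resize(t,(480,360),interpolation=cv2.INTER_CUBIC),cv2.COLOR_RGB2BGR),alpha=1.4))
E
```

```text
model 394 (array([540.9,  66.8]), array([68.5, 57.4]), 23.3)
brass [0.5620997  0.07515481 0.10929993]
lever 149 (array([511. , 171.7]), array([18. , 97.1]), 83.6) [ 0.9967666  -0.08035087  0.5152582   0.1696679 ]
```

View pics/c2.png

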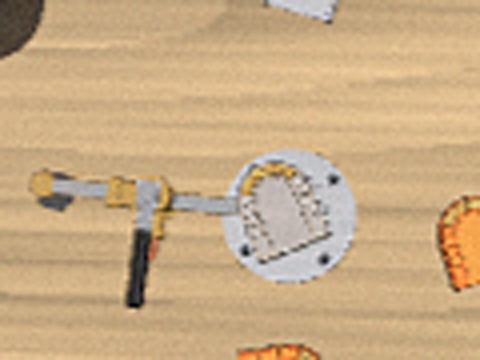

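The lever now lies over the vent silencer, with its sleeve at about (137,265) in the crop. It has turned about 90.6° from its start and pressed on the stop with 9 N. The model hasn't moved. Next I'll go over the model to grasp it.

>>> {"api": "jog_arm", "payload": {"commands": "-1 0.062 -0.141 0 0 0 0;-1 0.062 -0.141 0 0 0 0;-1 0.062 -0.141 0 0 0 0;-1 0.062 -0.141 0 0 0 0;-1 0.062 -0.141 0 0 0 0"}}

```text
clock: 5.25
position: [0.4961, 0.1461, 0.1699]
ee_rot: [1.732, 2.621, -0.001]
force: [1.2, 1.7, 0.1]
width: 0.998
```

>>> {"api": "jog_arm", "payload": {"commands": "-1 0.062 -0.141 0 0 0 0;-1 0.062 -0.141 0 0 0 0;-1 0 0 0 0 0 0;-1 0 0 0 0 0 0;-1 0 0 0 0 0 0"}}

```text
clock: 5.75
position: [0.5324, 0.0653, 0.1696]
ee_rot: [-1.729, -2.622, 0.0]
force: [0.2, 0.4, 0.9]
width: 1.0
```

>>> {"api": "jog_arm", "payload": {"commands": "-1 0.002 -0.006 -0.08 0 0 0;-1 0 0 -0.08 0 0 0;-1 0 0 -0.08 0 0 0;-1 0 0 -0.08 0 0 0;-1 0 0 0 0 0 0"}}

```text
clock: 6.25
position: [0.5309, 0.0642, 0.0712]
ee_rot: [-1.724, -2.621, 0.005]
force: [-0.5, 0.0, 0.2]
width: 0.998
```

>>> {"api": "jog_arm", "payload": {"commands": "0 0 0 0 0 0 0;1 0 0 0 0 0 0;1 0 0 0 0 0 0;1 0 0 0 0 0 0;1 0 0 0 0 0 0", "force": 30}}

```text
clock: 6.75
position: [0.534, 0.0632, 0.0744]
ee_rot: [1.729, 2.622, 0.001]
force: [-1.6, -0.4, 4.3]
width: 0.628
```

>>> {"api": "jog_arm", "payload": {"commands": "1 0 0 0 0 0 0;1 0 0 0 0 0 0;1 0 0 0 0 0 0;1 0 0 0 0 0 0;1 0 0 0 0 0 0"}}

```text
clock: 7.25
position: [0.534, 0.0632, 0.0744]
ee_rot: [1.729, 2.623, 0.001]
force: [-1.5, 1.2, 7.4]
width: 0.628
```

>>> {"api": "jog_arm", "payload": {"commands": "1 0 0 0.05 0 0 0;1 0 0 0.1 0 0 0;1 0 0 0.13 0 0 0;1 0 0 0.13 0 0 0;1 0 0 0 0 0 0"}}

```text
clock: 7.75
position: [0.5365, 0.0634, 0.2018]
ee_rot: [1.726, 2.618, 0.01]
force: [0.6, 0.3, -1.2]
width: 0.63
```

```bash
cat > plan.py <<'E'
from h import *
from scipy.spatial.transform import Rotation as Ro
lens=np.array([.6354,-.2804,.29]);a=np.radians(159);f=np.array([np.cos(a),np.sin(a),0])
xc=np.cos(.35)*-f+[0,0,np.sin(.35)];zc=np.sin(.35)*f+[0,0,np.cos(.35)];Rc=np.c_[xc,np.cross(zc,xc),zc]
s=status.observe();p=np.array(s['position']);Rt=Ro.from_rotvec(s['ee_rot'])
yaw=np.radians(23.1)
Rmt=Ro.from_euler('z',-yaw)*Ro.from_rotvec([1.729,2.623,.001])   # tool in model
off=np.array([-.0052,0,.0044])
Rtgt=Ro.from_matrix(Rc)*Rmt
def tgt(d): return lens-d*xc+Rc@(off-[.033,0,.034])
if __name__=='__main__':
    print('now',p,s['force'],s['width'])
    for d in(.20,.12): print(d,tgt(d).round(4),(tgt(d)-p).round(4),((tgt(d)-p)/.3).round(3))
    w=(Rtgt*Rt.inv()).as_rotvec();print('turn',w.round(3),np.degrees(np.linalg.norm(w)).round(1),(w/2/np.pi).round(4))
E
python3 plan.py
```

```text
now [0.53651662 0.06338776 0.20176519] [ 0.56835489  0.30232121 -1.20698007] 0.6304956017306569
0.2 [ 0.436  -0.2038  0.1805] [-0.1005 -0.2672 -0.0212] [-0.335 -0.891 -0.071]
0.12 [ 0.5061 -0.2308  0.2079] [-0.0304 -0.2942  0.0062] [-0.101 -0.981  0.021]
turn [ 0.008 -0.351 -0.761] 48.0 [ 0.0013 -0.0558 -0.1212]
```

>>> {"api": "jog_arm", "payload": {"commands": "1 -0.042 -0.111 -0.009 0.0002 -0.007 -0.0152;1 -0.042 -0.111 -0.009 0.0002 -0.007 -0.0152;1 -0.042 -0.111 -0.009 0.0002 -0.007 -0.0152;1 -0.042 -0.111 -0.009 0.0002 -0.007 -0.0152;1 -0.042 -0.111 -0.009 0.0002 -0.007 -0.0152"}}

```text
clock: 8.25
position: [0.4693, -0.1049, 0.1825]
ee_rot: [2.171, 2.007, 0.186]
force: [0.6, -0.4, -1.6]
width: 0.627
```

>>> {"api": "jog_arm", "payload": {"commands": "1 -0.042 -0.111 -0.009 0.0002 -0.007 -0.0152;1 -0.042 -0.111 -0.009 0.0002 -0.007 -0.0152;1 -0.042 -0.111 -0.009 0.0002 -0.007 -0.0152;1 0 0 0 0 0 0;1 0 0 0 0 0 0"}}

```text
clock: 8.75
position: [0.4319, -0.2035, 0.1746]
ee_rot: [2.348, 1.612, 0.282]
force: [0.4, -0.2, -0.2]
width: 0.627
```

```bash
python3 plan.py; python3 - <<'E'
from h import *
f=lambda i:cv2.resize(i,(400,300),interpolation=cv2.INTER_CUBIC)
t=grab('top')['pixels'][95:230,330:510];u=grab('scene')['pixels'][150:285,180:360]
cv2.imwrite('pics/c3.png',cv2.convertScaleAbs(cv2.cvtColor(np.hstack([f(t),f(u)]),cv2.COLOR_RGB2BGR),alpha=1.4))
E
```

```text
now [ 0.4319281  -0.20353952  0.1745745 ] [ 0.38038549 -0.15814386 -0.1670717 ] 0.626678117166453
0.2 [ 0.436  -0.2038  0.1805] [ 0.0041 -0.0003  0.0059] [ 0.014 -0.001  0.02 ]
0.12 [ 0.5061 -0.2308  0.2079] [ 0.0742 -0.0272  0.0334] [ 0.247 -0.091  0.111]
turn [-0.006 -0.007  0.003] 0.5 [-0.001  -0.0011  0.0004]
```

View pics/c3.png

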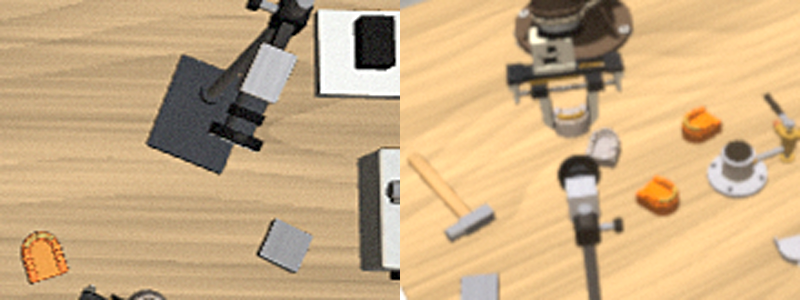

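The model is held in the fingers at about (573,118) in the scene half of the crop, with its brass caps towards the lens. I'll move in to 120 mm.

>>> {"api": "jog_arm", "payload": {"commands": "1 0.062 -0.023 0.028 0 0 0;1 0.062 -0.023 0.028 0 0 0;1 0.062 -0.023 0.028 0 0 0;1 0.061 -0.022 0.027 0 0 0;1 0 0 0 0 0 0"}}

```text
clock: 9.35
position: [0.5109, -0.2303, 0.2098]
ee_rot: [2.341, 1.615, 0.286]
force: [1.7, -1.2, -0.6]
width: 0.631
```

```bash
cat > chk.py <<'E'
from plan import *
import sys
from meas import near
img=[]
for n in('scene','top'):
    d=grab(n);W=d['W'];hsv=cv2.cvtColor(d['pixels'],cv2.COLOR_RGB2HSV)
    C=(W-lens)@Rc
    box=(C[...,0]>-.24)&(C[...,0]<-.08)&(abs(C[...,1])<.027)&(C[...,2]>-.06)&(C[...,2]<.03)
    br=box&(hsv[...,1]>110)&(hsv[...,0]>10)&(hsv[...,0]<30)&(hsv[...,2]>60)
    q=C[br]*1e3
    print(n,box.sum(),'brass',br.sum(),'mean',q.mean(0).round(1) if len(q) else '', 'range',np.percentile(q,[5,95],axis=0).round(0).tolist() if len(q) else '')
    v,u=np.nonzero(box); 
    if len(u):
        cu,cv_=int(u.mean()),int(v.mean()); c=d['pixels'][cv_-30:cv_+30,cu-40:cu+40]
        img.append(cv2.resize(c,(400,300),interpolation=cv2.INTER_CUBIC))
if len(sys.argv)>1: cv2.imwrite(f'pics/{sys.argv[1]}.png',cv2.convertScaleAbs(cv2.cvtColor(np.hstack(img),cv2.COLOR_RGB2BGR),alpha=1.4))
E
python3 plan.py; python3 chk.py c4
```

```text
now [ 0.51085021 -0.23025083  0.20983365] [ 1.69975456 -1.19285448 -0.56019566] 0.6307175478568453
0.2 [ 0.436  -0.2038  0.1805] [-0.0749  0.0264 -0.0293] [-0.25   0.088 -0.098]
0.12 [ 0.5061 -0.2308  0.2079] [-0.0047 -0.0005 -0.0019] [-0.016 -0.002 -0.006]
turn [-0.004 -0.002 -0.002] 0.3 [-0.0007 -0.0004 -0.0003]
scene 199 brass 26 mean [-1.192e+02  1.000e-01  6.000e-01] range [[-128.0, -17.0, -6.0], [-110.0, 17.0, 4.0]]
top 187 brass 52 mean [-123.     2.3    5.2] range [[-130.0, -17.0, 1.0], [-117.0, 20.0, 9.0]]
```

View pics/c4.png

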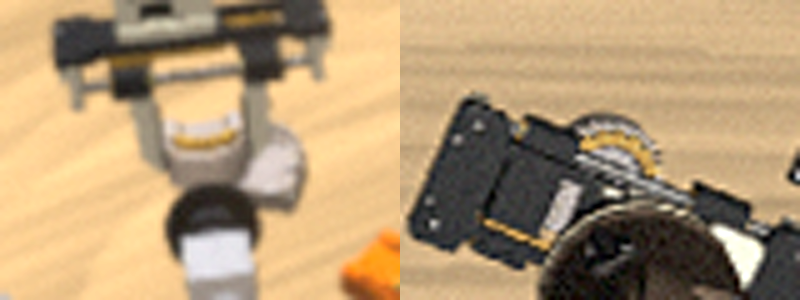

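The model is held square to the lens, with the brass caps at about (205,137) in the scene half and (620,150) in the top half. It sits roughly 5 mm too close, so I'll trim that and let it settle.

>>> {"api": "jog_arm", "payload": {"commands": "1 -0.014 -0.002 -0.005 0 0 0;1 0 0 0 0 0 0;1 0 0 0 0 0 0;1 0 0 0 0 0 0;1 0 0 0 0 0 0"}}

```text
clock: 9.95
position: [0.5027, -0.2312, 0.207]
ee_rot: [2.346, 1.612, 0.284]
force: [0.5, 0.2, -1.1]
width: 0.626
```

>>> {"api": "jog_arm", "payload": {"commands": "1 0 0 0 0 0 0;1 0 0 0 0 0 0;1 0 0 0 0 0 0;1 0 0 0 0 0 0;1 0 0 0 0 0 0"}}

```text
clock: 10.45
position: [0.5028, -0.2312, 0.2069]
ee_rot: [2.346, 1.612, 0.283]
force: [0.6, 0.7, -1.3]
width: 0.631
```

```bash
python3 plan.py; python3 chk.py; python3 - <<'E'
from meas import *
print(np.abs(status.observe()['dq']).max())
W=grab('scene')['W'];z=W[...,2]
m=near(W,(.5,.17),.075)&(z>.075)&(z<.1)&(W[...,1]>.13);q=W[m][:,:2];print('lever',m.sum(),cv2.fitLine(q.astype(np.float32),cv2.DIST_HUBER,0,.01,.01).ravel())
E
```

```text
now [ 0.50275762 -0.23124524  0.20692398] [ 0.58932792  0.72933699 -1.27161179] 0.6305272761319998
0.2 [ 0.436  -0.2038  0.1805] [-0.0668  0.0274 -0.0264] [-0.223  0.091 -0.088]
0.12 [ 0.5061 -0.2308  0.2079] [0.0034 0.0005 0.001 ] [0.011 0.002 0.003]
turn [-0.006 -0.005  0.002] 0.5 [-0.0009 -0.0009  0.0003]
scene 207 brass 24 mean [-126.4   -0.9    1.2] range [[-137.0, -18.0, -0.0], [-119.0, 17.0, 4.0]]
top 190 brass 49 mean [-128.7   -2.1    5.3] range [[-135.0, -21.0, 2.0], [-123.0, 16.0, 8.0]]
0.0012412771432366576
lever 70 [ 0.99606836 -0.0885879   0.52073663  0.16748574]
```

```bash
python3 -c "
from cell import arm;print(arm.sign_off())"
```

```text
the job is handed in; nothing more can be done
None
```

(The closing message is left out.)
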